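Lock a flower-bucket stand with its linchpin

TASK

Lock the bucket stand's hub onto its foot: push the linchpin lying on the bench through the cross hole near the top of the square spigot, from the side facing the robot and with the ring still open and upright, until its shoulder is fully home against the spigot. Then swing the sprung ring over the spigot until it snaps down past the pin's end, and let go. Feel your way in and push gently throughout (nothing may be forced past about 25 N), and leave the jar, spool and pot undisturbed.

Things in the scene. Friction and masses are not known exactly. Their poses are not given: they have to be found in the camera images.
- pin: Bright steel linchpin, 102 mm long, about 110 g, balanced near x -33. Origin on the pin axis at the shoulder; +x to the tip, +z up. Shaft 10 mm diameter, x 0..+40 mm, last 3.5 mm rounded to a blunt 7 mm flat end. Shoulder collar 18 mm diameter, x -4..0; head block x -18..-4, y +-9, z -22..+11 mm. Starts lying on its flat underside on the bench, origin 22 mm up, pin level, ring up.
- pin_tip (a point): Centre of the blunt end of the pin's shaft, 40 mm ahead of the pin's origin. Axes as the pin's. With the pin home it stands 16 mm out of the spigot's far face.
- pin_grip (a point): Middle of the flat grip tab behind the pin's head, to be pinched from above across y: 12 mm thick (y), reaching 22 mm back and 22 mm forward along x, 14 mm up and 14 mm down. It lies 40 mm behind and 8 mm below the pin's origin. Axes as the pin's.
- ring (a joint): Sprung wire ring hinged on the pin's head about the pin's y, at x -8, z 0 mm. Rad: 0 = open, upright, leaning 10 degrees back (start); grows swinging forward and down, almost freely till the bar meets the pin's rounded tip at about 1.62; must be pushed on, the ring stretching about 2.5 mm over the tip (level at 1.745; some 6 to 10 N down on the bar), then drops to 1.955 under it = shut.
- ring_bar (a point): Middle of the ring's cross bar, 48 mm from the hinge axis. Wire 5 mm thick; ring 49 mm wide outside, 39 mm inside. Front of the ring slides outwards under 3 N + 3 N per mm. Passing the tip, the bar is 40 to 43 mm ahead of the shoulder; shut, it lies 39 mm ahead and 10 mm below the pin axis. It only passes the spigot's far side if the pin is in.
- foot: Fixed bucket stand, origin under the centre of its foot plate, on the bench. Plate 150 x 110 x 12 mm; round hub 68 mm diameter, 30 mm high; two low carrier arms along y with open hoops, out to y +-172 mm, 34 mm high; in the middle a square upright spigot 24 x 24 mm, top at 74 mm. Its +x is the direction of insertion, away from the robot within 30 degrees.
- hole (a point): Nominal mouth of the spigot's cross hole, on its near face, 62 mm up. Axes as the foot's: the hole runs through along +x, 24 mm long, 11.6 mm diameter, edge chamfered 1 mm. The worn spigot is stuck, hole and all, up to 6 mm to either side (y) and 4 mm above or below this point, so feel or look for it; the near face is true. Pin home: its origin at x 0 of this point.
- jar: Bystander: clear jar with a blue lid, 64 mm wide, 100 mm high, origin under its centre.
- spool: Bystander: wooden ribbon spool, 60 mm wide, 50 mm high, origin under its centre.
- pot: Bystander: terracotta pot, 72 mm wide, 65 mm high, origin under its centre.
Mind the look-alikes: they are no part of the job. Several things look just like the pin: the one meant starts farthest to the robot's right.

How it is judged:
By the outcome, as a careful person would: the job done as asked, in the order asked, and still so for the second after the job is handed in, with the robot touching nothing.
It also fails if it takes over 72 s, if anything falls off the work surface, if the arm or the gripper's body presses on something with over 40 N, if the wrist force passes 120 N, or if a joint passes its speed limit or range.

ROBOT

A 6-joint arm with a two-finger parallel gripper is mounted at the origin on the work surface. World frame = base frame: x ahead of the robot, y to its left, z up, the work surface at z = 0. Lengths are in mm, angles in rad, forces in N, time in s.
With the tool pointing down it reaches from about 375 to 925 mm from the base axis. Payload 5.7 kg.
Tool frame: the origin (TCP) lies midway between the tips of the shut fingers; the grasp point (between the pads) lies 19 mm behind it; z points along the fingers, y is the line along which they close (so a half turn about z gives the same grasp; the last joint's range is limited). The gripper opens to 85 mm and grips with 20 to 120 N. Pads are 22 mm wide; open, the fingers measure 114 mm over their backs; the gripper's body (76 mm by 85 mm) begins 54 mm behind the grasp point. The pads swing forward as they close: fully open they stand 13 mm farther back than shut.
Start: joints at [-1.459, 0.359, 1.51, -0, 1.272, -0.115], TCP at [134.903, -584.606, 231.267] pointing down, gripper open.
Joint ranges: [-2.97, 2.97], [-1.01, 2.36], [0.21, 2.38], [-0.96, 4.11], [0.2, 2.71], [-2.98, 2.98]. Speed limits (rad/s): [2.39, 2.39, 3.14, 3.14, 3.14, 3.14].

INTERFACE

Orientations are given as a unit quaternion [x, y, z, w].
In Python, from cell import observe, get_image, hand_in, recognise, outline_of gives the robot as it stands.
- The arm moves only by the tool jog_arm, never from a script. Its argument "targets" is text: rows parted by semicolons, each of 7 numbers parted by spaces: the closure in counts, from 0 (fully open) to 255 (shut), then the shift along the tool's x, y, z in m, then the turn, a rotation vector about the tool's x, y, z in rad. A call has 1 to 10 rows; each row is the pose to reach, as a shift and turn from the pose commanded when the call began, along the tool's axes at that moment; what a row does not reach only later rows make up. A row lasts 1/10 s, in which the tool goes at most 50 mm and 8.59 degrees, less where a joint would pass 70% of its speed; a pose out of reach is approached as far as the arm can. A call with a gripper value outside its range is refused whole. The fingers move at their own pace and stop on an object; "newtons" is the grip in N (left out, the last holds). Time passes only in rows, so rows that repeat a pose let the fingers close. It gives the time, the measured TCP pose, the force, the opening and the grip force at its end, in the units of the state.
- observe(): the state, without advancing time (a new reading comes with each control period).
- get_image(name): name is "scene" or "top" or "wrist"; returns a dict with "color" (384x512x3 uint8, red, green, blue), "fx", "fy", "cx", "cy" (pixels), "R" (3x3) and "t" (3): a world point X has camera coordinates R X + t; the wrist camera has in their place "mount" (4x4, takes a point from camera to tool coordinates, whose origin is the TCP and whose axes are the flange's). Camera axes: x right, y down, z forward; pixel columns grow to the right and rows downward; lengths in mm; the calibration is good to about 2 mm. The wrist camera is an equidistant fisheye: a pixel r from the principal point sees the ray r / f radians off the axis. A picture is of the moment at which its call begins: read the wrist's pose just before it. There is no depth.
- hand_in(): hands the job in; it is judged then, once.
Trained networks look in a picture, given as the dict that the camera call returned (one of the last four; its "shot" number tells which), for a name from the list of things; names that differ only in an ending like _2 or _b are one class to them, and where a whole thing is asked for, a point or a joint stands for the part that bears it (a point fixed in the world has none). Each returns a list of dicts, best first, with "p" (0 to 1); they miss things now and then, are a little off and sometimes report something else, mostly with a low value. They report only what shows in the picture. A call takes as long as a camera call. They do not tell look-alikes from the thing itself.
- recognise(picture, target): "extent" ([left, top, right, bottom] in pixels, round what is visible of it).
- outline_of(picture, target): "mask" (384x512 bool, what is visible of it) and "extent" ([left, top, right, bottom] in pixels, round what is visible of it).
The state is a dict: "time_s": time; "joint_pos": joint angles; "joint_velocities": joint speeds; "effort": joint torques, N m; "position": TCP position; "tcp_rot": TCP orientation; "ft_force": force on the tool from outside, world axes, zero at the start; "ft_torque": the same for the moment, N m; "gripper_width": finger opening in mm; "finger_force": force on a finger pad.
Only numpy, scipy, OpenCV 4.12 (cv2) and the standard library are available. Lean on these libraries where they do the work, as an engineer would, in place of code of your own. Each camera call takes 0.05 s, during which the arm holds its last target. There are 200 camera calls.

## Working session

There is one attempt and no reset: what is moved stays moved. The work goes in short steps, Python scripts to look and compute and a tool call to move; the robot and the scene stay as the last step left them, time stands still between calls to the robot, and variables do not carry over. Pictures are saved under pics/ and viewed, at most 10 in all, crops included, and the job is handed in when it is done.

Besides the shell and the picture viewer there is one more tool, called by a JSON object that holds its "op" and its "data", one argument or row to a line. jog_arm: Moves the arm, as the interface text tells. Its arguments: {"type":"object","properties":{"targets":{"type":"string"},"newtons":{"type":"number"}},"required":["targets"]}

```bash
ls; mkdir -p pics
python3 - <<'E'
from cell import *
import cv2,numpy as np
o=observe();print({k:np.round(v,3).tolist() for k,v in o.items()})
ims=[]
for n in ["scene","top"]:
    p=get_image(n);ims.append(p["color"])
    print(n,p["fx"],p["fy"],p["cx"],p["cy"],np.round(p["R"],4).tolist(),np.round(p["t"],1).tolist())
    for t in ["pin","foot","jar","spool","pot"]:
        print(t,[(round(d["p"],2),np.round(d["extent"]).tolist()) for d in recognise(p,t)])
for n,i in zip("st",ims): cv2.imwrite(f"pics/{n}0.png",cv2.resize(i[:,:,::-1],(768,576)))
E
```

```text
pics
{'time_s': 0.0, 'joint_pos': [-1.459, 0.359, 1.511, 0.0, 1.273, -0.115], 'joint_velocities': [0.001, 0.001, 0.001, 0.001, -0.001, 0.0], 'effort': [0.002, -52.761, -27.862, -0.0, 0.013, 0.0], 'position': [134.837, -583.958, 230.46], 'tcp_rot': [0.994, 0.113, 0.0, -0.001], 'ft_force': [-0.013, 0.252, -0.474], 'ft_torque': [0.027, 0.046, 0.007], 'finger_force': 0.0, 'gripper_width': 85.064}
scene 491.3828513525678 491.3828513525678 252.17390945752868 191.44416696537579 [[0.5608, 0.8279, -0.0092], [0.7132, -0.4887, -0.5024], [-0.4204, 0.2752, -0.8646]] [-371.4, -347.2, 1593.9]
pin [(0.83, [146.0, 178.0, 175.0, 204.0]), (0.78, [195.0, 256.0, 217.0, 292.0]), (0.74, [197.0, 171.0, 311.0, 233.0]), (0.66, [139.0, 233.0, 147.0, 263.0])]
foot [(0.57, [196.0, 168.0, 310.0, 234.0])]
jar [(0.89, [150.0, 282.0, 180.0, 317.0])]
spool [(0.62, [298.0, 95.0, 321.0, 120.0]), (0.27, [128.0, 229.0, 154.0, 267.0])]
pot [(0.72, [349.0, 147.0, 375.0, 179.0])]
top 434.48190911273025 434.48190911273025 248.51080695548654 190.01103080228722 [[-0.0054, -1.0, 0.0083], [-0.9906, 0.0042, -0.1367], [0.1367, -0.009, -0.9906]] [50.4, 565.7, 1137.4]
pin [(0.76, [353.0, 185.0, 370.0, 220.0]), (0.61, [310.0, 136.0, 333.0, 165.0]), (0.54, [309.0, 233.0, 327.0, 267.0])]
foot [(0.72, [179.0, 159.0, 306.0, 217.0])]
jar [(0.87, [352.0, 128.0, 385.0, 156.0])]
spool [(0.61, [111.0, 240.0, 139.0, 260.0])]
pot [(0.71, [113.0, 143.0, 142.0, 173.0])]
```

View pics/t0.png

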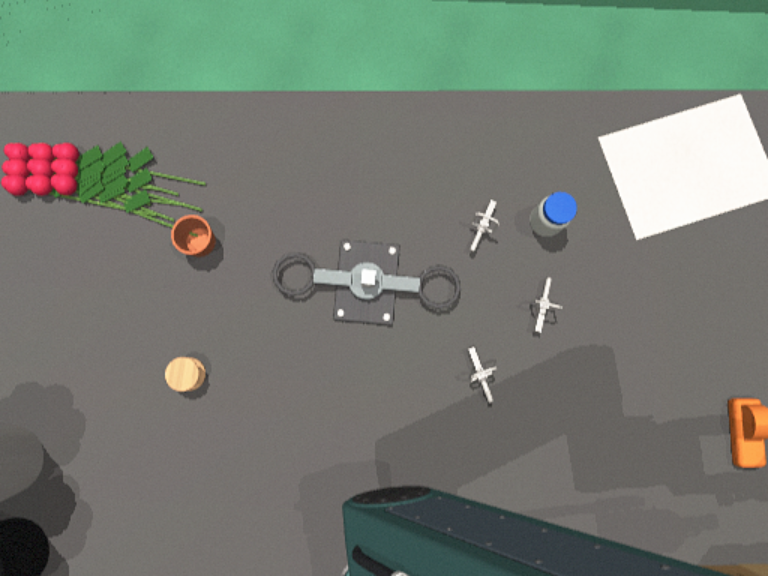

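View pics/s0.png

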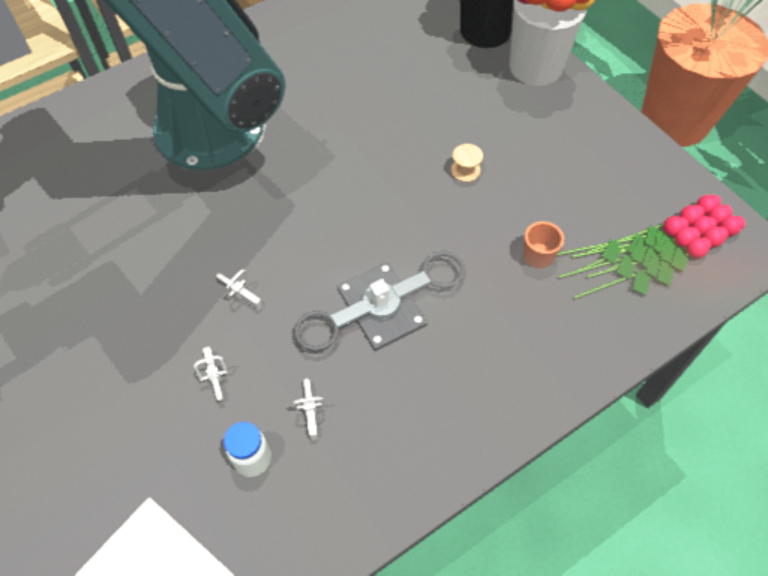

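Top view (1.5x): foot at (368,280), jar (555,213), spool (185,374), pot (191,235). There are three pin look-alikes, at (483,225), (545,305) and (482,375). Image right is the robot's right, so the pin meant is the one at (545,305). I'll enlarge it to confirm.

```bash
cat > h.py <<'E'
from cell import *
import cv2,numpy as np
from scipy.spatial.transform import Rotation as Rn
def ray(p,uv,o=None):
    """world ray (origin, dir) of a pixel"""
    d=np.array([(uv[0]-p["cx"])/p["fx"],(uv[1]-p["cy"])/p["fy"],1.])
    if "mount" in p:
        th=np.hypot(d[0],d[1]); d=np.array([*(d[:2]/max(th,1e-9)*np.sin(th)),np.cos(th)])
        M=np.array(p["mount"]);R=Rn.from_quat(o["tcp_rot"]).as_matrix()
        return R@M[:3,3]+o["position"],R@M[:3,:3]@d
    R=np.array(p["R"]);return -R.T@p["t"],R.T@d
def onz(p,uv,z,o=None):
    c,d=ray(p,uv,o);return c+d*(z-c[2])/d[2]
def proj(p,X,o=None):
    X=np.asarray(X,float)
    if "mount" in p:
        M=np.array(p["mount"]);R=Rn.from_quat(o["tcp_rot"]).as_matrix()
        c=M[:3,:3].T@(R.T@(X-o["position"])-M[:3,3])
        r=np.hypot(c[0],c[1]);th=np.arctan2(r,c[2]);return np.array([p["cx"]+p["fx"]*th*c[0]/r,p["cy"]+p["fy"]*th*c[1]/r])
    c=np.array(p["R"])@X+p["t"];return np.array([p["cx"]+p["fx"]*c[0]/c[2],p["cy"]+p["fy"]*c[1]/c[2]])
def shift(o,dX):
    """world shift -> tool axes"""
    return Rn.from_quat(o["tcp_rot"]).as_matrix().T@np.asarray(dX,float)
E
python3 - <<'E'
from h import *
p=get_image("top")
a=p["color"][170:235,330:395];b=p["color"][150:235,170:310]
im=np.hstack([cv2.resize(a,(390,390),interpolation=2),cv2.resize(b,(410,390),interpolation=2)])
cv2.imwrite("pics/c1.png",im[:,:,::-1])
for n,uv in dict(p1=(322,150),p2=(363,203),p3=(321,250)).items(): print(n,onz(p,uv,20).round())
q=get_image("scene")
m=outline_of(p,"pin")
for d in m[:4]:
    v,u=np.nonzero(d["mask"]);print(d["p"],u.mean(),v.mean(),len(u))
print("foot",onz(p,(245,187),40).round(), "jar",onz(p,(368,143),50).round(),"spool",onz(p,(124,250),25).round(),"pot",onz(p,(127,158),30).round())
w=get_image("wrist");print(np.round(w["mount"],3).tolist(),w["fx"],w["fy"],w["cx"],w["cy"])
cv2.imwrite("pics/w1.png",w["color"][:,:,::-1])
E
```

```text
p1 [ 680. -158.   20.]
p2 [ 531. -267.   20.]
p3 [ 404. -148.   20.]
0.8 320.1163793103448 249.28879310344828 232
0.69 321.1882845188284 149.14644351464435 239
0.66 360.82959641255604 205.02690582959642 223
foot [574.  57.  40.] jar [ 692. -279.   50.] spool [407. 382.  25.] pot [657. 381.  30.]
[[-0.001, -0.962, -0.272, 69.538], [1.0, -0.001, 0.001, 0.789], [-0.001, -0.272, 0.962, -142.155], [0.0, 0.0, 0.0, 1.0]] 297.3186396354542 297.3186396354542 256.13102555542093 189.3333831322517
```

View pics/c1.png

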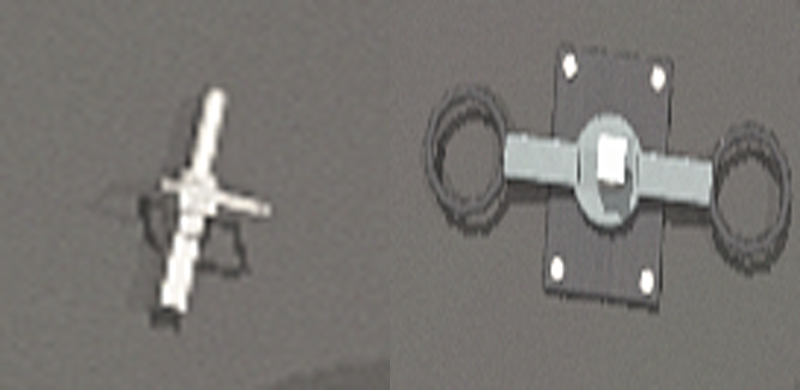

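The right-hand pin, in the crop at tip (217,95) and tab (175,305), is the one farthest right, at world y ≈ -267. It lies tip forward with its ring upright. The foot's white spigot top is at crop (612,158).

Run:
```python
from h import *
p=get_image("top");o=observe()
tip=onz(p,(330+217/6,170+95/6),24);rear=onz(p,(330+175/6,170+305/6),28)
d=tip-rear;yaw=np.arctan2(d[1],d[0]);print(tip,rear,np.hypot(*d[:2]),np.degrees(yaw))
u=np.array([np.cos(yaw),np.sin(yaw)]);mid=(tip+rear)[:2]/2
org=mid+11*u; grip=org-40*u;print("org",org,"grip",grip)
sc=390/85;f=lambda x,y:(170+(x-390)*140/410,150+y*85/390)
c=[onz(p,f(*q),12) for q in[(570,66),(658,77),(557,268),(647,281)]];c=np.array(c);print(c.round(1),c.mean(0))
ex=(c[0]+c[1]-c[2]-c[3])[:2];ey=(c[0]-c[1]+c[2]-c[3])[:2]
print(np.degrees(np.arctan2(ex[1],ex[0])),np.degrees(np.arctan2(-ey[0],ey[1])))
print("spigot top",onz(p,f(612,158),74))
R=Rn.from_quat(o["tcp_rot"]).as_matrix();print(R.round(3))
T=np.array([*grip,230]);print("shift",shift(o,T-o["position"]))
```

```text
[ 578.19233201 -276.17610043   24.        ] [ 481.79363009 -251.9410926    28.        ] 99.39841716553799 -14.111923350583881
org [ 540.66101532 -266.74058174] grip [ 501.86816342 -256.9879082 ]
[[642.   94.6  12. ]
 [634.9  10.8  12. ]
 [518.8 106.8  12. ]
 [510.6  22.3  12. ]] [576.5706136   58.64930725  12.        ]
-5.476952135511396 -5.206946480976175
spigot top [575.9060502  55.0358034  74.       ]
[[ 0.974  0.225  0.   ]
 [ 0.225 -0.974  0.   ]
 [ 0.    -0.    -1.   ]]
shift [ 431.23141039 -236.73790326    1.29126558]
```

{"op": "jog_arm", "data": {
  "targets": "0 0.043 -0.024 0 0 0 0.05; 0 0.086 -0.048 0 0 0 0.1; 0 0.13 -0.071 0 0 0 0.15; 0 0.173 -0.095 0 0 0 0.2; 0 0.216 -0.118 0.01 0 0 0.25; 0 0.259 -0.142 0.02 0 0 0.3; 0 0.302 -0.166 0.03 0 0 0.35; 0 0.345 -0.189 0.04 0 0 0.4; 0 0.388 -0.213 0.05 0 0 0.45; 0 0.431 -0.237 0.05 0 0 0.473",
  "newtons": 40
}}

```text
time_s: 1.85
position: [502.1, -254.7, 180.1]
tcp_rot: [0.992, -0.124, -0.001, -0.0]
ft_force: [-0.2, 0.6, 0.2]
gripper_width: 85.5
finger_force: 0.0
```

{"op": "jog_arm", "data": {
  "targets": "110 0 0 0 0 0 0; 110 0 0 0 0 0 0; 110 0 0 0 0 0 0"
}}

```text
time_s: 2.15
position: [501.0, -257.3, 181.3]
tcp_rot: [0.992, -0.123, -0.0, 0.0]
ft_force: [0.3, -0.4, -0.3]
gripper_width: 48.8
finger_force: 0.0
```

Run:
```python
from h import *
o=observe();w=get_image("wrist");print(o["time_s"],o["position"],o["tcp_rot"],o["gripper_width"],o["joint_pos"])
cv2.imwrite("pics/w2.png",cv2.resize(w["color"][:,:,::-1],(768,576)))
for d in recognise(w,"pin")[:3]:print(d["p"],d["extent"])
```

```text
2.15 [ 500.97333135 -257.2828106   181.29283368] [ 9.92431942e-01 -1.22795642e-01 -2.36206362e-04  1.21348985e-04] 48.79134612410988 [-5.96802455e-01  3.57111942e-01  1.65035850e+00 -4.76091096e-04
  1.13443194e+00  1.22040788e+00]
0.76 [155.0, 229.4, 214.9, 305.8]
0.73 [88.1, 0.4, 144.6, 84.7]
0.64 [224.2, 95.2, 279.7, 192.3]
```

View pics/w2.png

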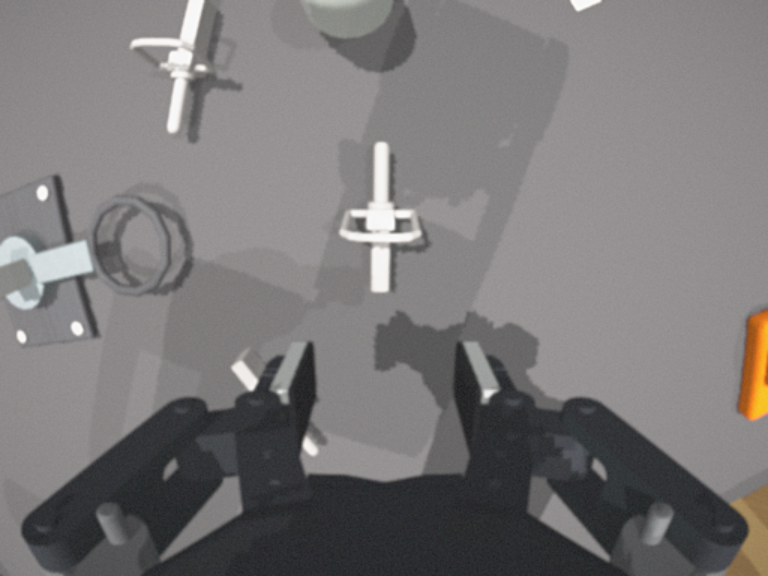

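Wrist view (1.5x): the pin is centred, tip at (381,143), ring bar (380,237), tab end (380,290), already aligned with the tool axis. Another look-alike lies below left at (245,370).

Run:
```python
from h import *
o=observe();w=get_image("wrist")
g=cv2.cvtColor(w["color"],cv2.COLOR_RGB2GRAY)
sub=(g>185).astype(np.uint8)
n,l,s,c=cv2.connectedComponentsWithStats(sub)
k=max((i for i in range(1,n) if abs(c[i][0]-254)<15 and 95<c[i][1]<195),key=lambda i:s[i][4]);print(s[k],c[k])
m=l==k
def mid(r): 
    u=np.nonzero(m[r])[0];return (u.mean(),r,u.min(),u.max())
for r in (102,110,118,170,175,180,185,190):
    try: print(mid(r))
    except Exception as e: print(r,e)
v=np.nonzero(m)[0]
a=onz(w,(mid(106)[0]+.0,106),27 ,o);b=onz(w,(mid(180)[0],180),28,o)
d=(a-b)[:2];print("yaw",np.degrees(np.arctan2(d[1],d[0])))
top=onz(w,(mid(100)[0],v.min()-.5),22,o);rear=onz(w,(mid(185)[0],v.max()+.5),28,o)
print(top,rear,np.linalg.norm((top-rear)[:2]))
u=(top-rear)[:2];u/=np.linalg.norm(u);grip=((top+rear)[:2]/2)-29*u
print("grip",grip,"shift",shift(o,[*(grip-o["position"][:2]),0]),np.degrees(np.arctan2(u[1],u[0])))
R=Rn.from_quat(o["tcp_rot"]).as_matrix();print(np.degrees(np.arctan2(R[1,0],R[0,0])))
```

```text
[ 226   95   54   67 1164] [252.99140893 138.54209622]
(np.float64(253.0), 102, np.int64(249), np.int64(257))
(np.float64(253.0), 110, np.int64(249), np.int64(257))
(np.float64(253.0), 118, np.int64(249), np.int64(257))
170 zero-size array to reduction operation minimum which has no identity
175 zero-size array to reduction operation minimum which has no identity
180 zero-size array to reduction operation minimum which has no identity
185 zero-size array to reduction operation minimum which has no identity
190 zero-size array to reduction operation minimum which has no identity<stdin>:9: RuntimeWarning: Mean of empty slice.
  ret = ret.dtype.type(ret / rcount)
Traceback (most recent call last):
ValueError: zero-size array to reduction operation minimum which has no identity
```

Run:
```python
from h import *
o=observe();w=get_image("wrist")
g=cv2.cvtColor(w["color"],cv2.COLOR_RGB2GRAY).astype(int)
m=g>165
def mid(r):
    u=np.nonzero(m[r,235:275])[0]+235;return u.mean()
print([(r,mid(r)) for r in (102,110,118,172,176,180,184,188)], g[186:198,253], g[90:100,253])
a=onz(w,(mid(106),106),27,o);b=onz(w,(mid(178),178),28,o)
d=(a-b)[:2];print("yaw",np.degrees(np.arctan2(d[1],d[0])))
v=np.nonzero(m[80:200,253])[0]+80;print(v.min(),v.max())
top=onz(w,(253,v.min()-.5),22,o);rear=onz(w,(mid(180),v.max()+.5),28,o)
print(top,rear,np.linalg.norm((top-rear)[:2]))
u=d/np.linalg.norm(d);grip=((top+rear)[:2]/2)-29*u
print("grip",grip,"shift",shift(o,[*(grip-o["position"][:2]),0]))
R=Rn.from_quat(o["tcp_rot"]).as_matrix();print(np.degrees(np.arctan2(R[1,0],R[0,0])))
```

```text
[(102, np.float64(253.0)), (110, np.float64(252.5)), (118, np.float64(252.5)), (172, np.float64(252.5)), (176, np.float64(252.5)), (180, np.float64(252.5)), (184, np.float64(252.5)), (188, np.float64(252.5))] [244 244 244 244 244 244 245 244 221 163 129 133] [134 131 130 133 183 235 247 247 246 246]
yaw -14.35551855163327
94 194
[ 582.6854407  -276.22419973   22.        ] [ 482.74858585 -250.18053393   28.        ] 103.27462168830148
grip [ 504.62251105 -256.01216903] shift [ 3.38749069e+00 -2.77514907e+00 -6.77193065e-04]
-14.216838866703796
```

{"op": "jog_arm", "data": {
  "targets": "110 0.001 -0.003 0.04 0 0 0; 110 0.002 -0.003 0.08 0 0 0; 110 0.002 -0.003 0.12 0 0 0; 110 0.002 -0.003 0.145 0 0 0; 110 0.002 -0.003 0.16 0 0 0; 110 0.002 -0.003 0.17 0 0 0; 110 0.002 -0.003 0.174 0 0 0; 110 0.002 -0.003 0.176 0 0 0; 110 0.002 -0.003 0.176 0 0 0"
}}

```text
time_s: 3.25
position: [504.6, -254.8, 5.9]
tcp_rot: [0.992, -0.123, 0.0, 0.0]
ft_force: [0.6, -0.6, 0.1]
gripper_width: 48.3
finger_force: 0.0
```

Run:
```python
from h import *
o=observe();w=get_image("wrist");print(o["position"],o["ft_force"])
cv2.imwrite("pics/w3.png",w["color"][:,:,::-1])
```

```text
[ 504.61517416 -254.77254274    5.88598303] [ 0.58816765 -0.63026598  0.0612058 ]
```

View pics/w3.png

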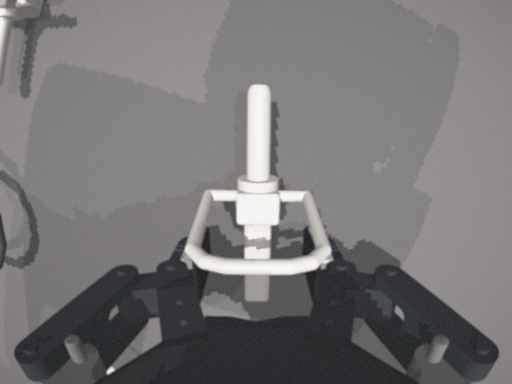

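{"op": "jog_arm", "data": {
  "targets": "110 0 0 0.0015 0 0 0; 150 0 0 0.0015 0 0 0; 255 0 0 0.0015 0 0 0; 255 0 0 0.0015 0 0 0; 255 0 0 0.0015 0 0 0; 255 0 0 0.0015 0 0 0; 255 0 0 0.0015 0 0 0",
  "newtons": 70
}}

```text
time_s: 4.0
position: [504.4, -254.4, 4.2]
tcp_rot: [0.992, -0.123, 0.0, 0.0]
ft_force: [-0.7, 1.3, 5.6]
gripper_width: 10.6
finger_force: 68.8
```

{"op": "jog_arm", "data": {
  "targets": "255 0 0 -0.03 0 0 0; 255 0 0 -0.07 0 0 0; 255 -0.01 -0.023 -0.1 0 0 0; 255 -0.025 -0.06 -0.116 0 0 -0.03; 255 -0.042 -0.1 -0.116 0 0 -0.06; 255 -0.06 -0.142 -0.116 0 0 -0.09; 255 -0.078 -0.184 -0.116 0 0 -0.12; 255 -0.095 -0.225 -0.116 0 0 -0.154; 255 -0.112 -0.265 -0.116 0 0 -0.154; 255 -0.127 -0.299 -0.11 0 0 -0.154"
}}

```text
time_s: 5.0
position: [453.5, 68.6, 114.1]
tcp_rot: [0.999, -0.046, 0.0, -0.0]
ft_force: [0.6, 0.7, -1.2]
gripper_width: 10.4
finger_force: 68.5
```

{"op": "jog_arm", "data": {
  "targets": "255 0 0 0 0 0 0; 255 0 0 0.01 0 0 0; 255 0 0 0.02 0 0 0; 255 0 0 0.02 0 0 0;255 0 0 0.02 0 0 0"
}}

```text
time_s: 5.5
position: [453.7, 65.6, 93.2]
tcp_rot: [0.999, -0.047, -0.001, 0.0]
ft_force: [0.6, 0.0, -1.9]
gripper_width: 10.5
finger_force: 68.7
```

Run:
```python
from h import *
o=observe();w=get_image("wrist");print(o["position"],o["ft_force"],o["tcp_rot"],o["joint_pos"],o["time_s"])
R=Rn.from_quat(o["tcp_rot"]).as_matrix();print(np.degrees(np.arctan2(R[1,0],R[0,0])))
cv2.imwrite("pics/w4.png",cv2.resize(w["color"][:,:,::-1],(768,576)))
```

```text
[453.72647164  65.5612558   93.19067021] [ 0.57327977  0.0093995  -1.94387085] [ 9.98893860e-01 -4.70158243e-02 -7.53908286e-04  3.51557803e-05] [-7.35389095e-03  3.48699119e-01  1.96089247e+00 -1.41062885e-05
  8.33510483e-01  1.65751828e+00] 5.5
-5.389611070750763
```

View pics/w4.png

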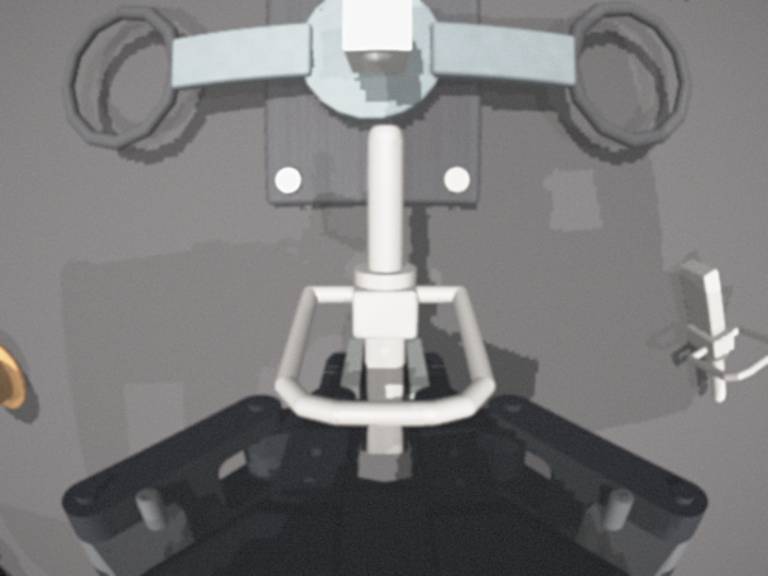

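The wrist view (1.5x) shows the spigot top at x 342..412, with the hole in its near face at (377,56). The held shaft is centred at x≈386, tip at y 127. I'll tilt slightly for a better view of the near face.

Run:
```python
from h import *
import pickle
o=observe();w=get_image("wrist");pickle.dump((o,w),open("v1.pkl","wb"))
```

{"op": "jog_arm", "data": {
  "targets": "255 0 0 0 0 0.14 0; 255 0 0 0 0 0.28 0; 255 0 0 0 0 0.35 0; 255 0 0 0 0 0.35 0; 255 0 0 0 0 0.35 0;255 0 0 0 0 0.35 0"
}}

```text
time_s: 6.2
position: [456.4, 66.4, 94.7]
tcp_rot: [0.984, -0.046, 0.175, 0.008]
ft_force: [1.1, 0.4, -1.2]
gripper_width: 10.7
finger_force: 68.6
```

Run:
```python
from h import *
import pickle
o=observe();w=get_image("wrist");pickle.dump((o,w),open("v2.pkl","wb"));print(o["position"],o["tcp_rot"])
o1,w1=pickle.load(open("v1.pkl","rb"))
a=w1["color"][0:60,205:305];b=w["color"][20:140,205:305]
im=np.vstack([cv2.resize(a,(600,360),interpolation=2)[:240],cv2.resize(b,(600,720),interpolation=2)[:]])
cv2.imwrite("pics/c5.png",cv2.resize(b,(500,600),interpolation=2)[:,:,::-1])
for d in recognise(w,"pin_tip")[:2]+recognise(w,"foot")[:1]: print(d)
```

```text
[456.38825054  66.39000857  94.6617668 ] [ 0.98352188 -0.0457323   0.17472952  0.00792856]
{'extent': [183.8, 87.0, 331.3, 303.8], 'p': 0.83}
{'extent': [444.5, 204.9, 511.9, 299.1], 'p': 0.68}
{'extent': [68.2, 21.0, 437.8, 176.0], 'p': 0.85}
```

View pics/c5.png

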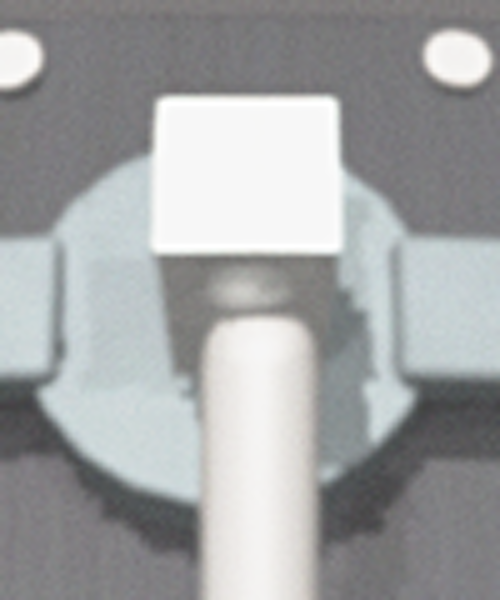

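Run:
```python
from h import *
import pickle
from scipy.optimize import least_squares
V=[pickle.load(open(f"v{i}.pkl","rb")) for i in (1,2)]
obs=[]
for o,w in V:
    g=cv2.cvtColor(w["color"],cv2.COLOR_RGB2GRAY)
    m=((g>222)&(np.arange(512)>222)&(np.arange(512)<290)).astype(np.uint8);
    n,l,s,c=cv2.connectedComponentsWithStats(m)
    k=max((i for i in range(1,n) if c[i][1]<75),key=lambda i:s[i][4]);print(s[k],c[k]);obs.append((o,w,s[k]))
# full-subpixel edges: v2 rows/cols
o,w=V[1];g=cv2.cvtColor(w["color"],cv2.COLOR_RGB2GRAY).astype(float)
def edge(a,lo,hi,thr):  # subpixel crossings of profile
    i=np.arange(lo,hi);x=[j+(thr-a[j])/(a[j+1]-a[j]) for j in i if (a[j]-thr)*(a[j+1]-thr)<0];return np.round(x,2)
for r in (45,55,65): print("v2 row",r,edge(g[r],225,285,222))
for u in (240,255,268): print("v2 col",u,edge(g[:,u],25,85,200))
o1,w1=V[0];g1=cv2.cvtColor(w1["color"],cv2.COLOR_RGB2GRAY).astype(float)
for r in (10,20,30): print("v1 row",r,edge(g1[r],215,290,222))
for u in (235,250,265): print("v1 col",u,edge(g1[:,u],15,50,200))
# shaft centre in v2,v1
for r in (95,105,115,130): print("v2 shaft",r,edge(g[r],230,285,185))
for r in (95,110,130,150): print("v1 shaft",r,edge(g1[r],235,285,170))
```

```text
[ 226    0   51   35 1609] [250.98881293  16.4456184 ]
[ 235   40   39   31 1127] [253.75244011  54.78704525]
v2 row 45 [235.79 271.85]
v2 row 55 [234.79 273.15]
v2 row 65 [234.58 273.03]
v2 col 240 [38.81 70.25]
v2 col 255 [38.86 70.07 83.17]
v2 col 268 [38.8  70.23]
v1 row 10 [223.67 224.25 227.09 274.63]
v1 row 20 [227.47 274.83]
v1 row 30 [227.33 274.21]
v1 col 235 [34.11 49.25]
v1 col 250 [33.66 35.8  38.81]
v1 col 265 [33.62]
v2 shaft 95 [238.8  245.58 266.62 280.17 283.36]
v2 shaft 105 [266.65 278.51 282.06]
v2 shaft 115 [266.56]
v2 shaft 130 [245.67 266.37]
v1 shaft 95 [244.73 267.67]
v1 shaft 110 [244.69 267.61]
v1 shaft 130 [244.94 267.53]
v1 shaft 150 [244.93 267.41]
```

```bash
cat > fit.py <<'E'
from h import *
import pickle
from scipy.optimize import least_squares
V=[pickle.load(open(f"v{i}.pkl","rb")) for i in (1,2)]
yaw=np.radians(-5.39);ex=np.array([np.cos(yaw),np.sin(yaw),0]);ey=np.array([-np.sin(yaw),np.cos(yaw),0])
obs=[(1,0,1,234.6,70.1),(1,0,-1,273.3,70.1),(1,1,1,235.5,38.7),(1,1,-1,272.3,38.7),(0,0,1,227.1,33.8),(0,0,-1,274.8,33.7)]
def f(q,pr=0):
    r=[]
    for k,a,b,u,v in obs:
        X=q[:3]+a*24*ex+b*12*ey   # q = middle of near top edge
        r+=list(proj(V[k][1],X,V[k][0])-[u,v])
    return np.array(r)
s=least_squares(f,[564,56,74]);print("near top edge mid",s.x,"\n",s.fun.round(2))
s2=least_squares(lambda z:f([*z]),s.x)
# pin: in tool frame, axis at (x, yt, zt) parallel tool x
o,w=V[0];R=Rn.from_quat(o["tcp_rot"]).as_matrix()
def fp(q):
    r=[]
    for row,l,rr in((110,244.69,267.61),(130,244.94,267.53),(150,244.93,267.41)):
        ro,d=ray(w,((l+rr)/2,row),o);ro=R.T@(ro-o["position"]);d=R.T@d
        lam=(q[1]-ro[2])/d[2];r.append(ro[1]+lam*d[1]-q[0])
    return r
for z in (-20,-17):print("pin tool y if z",z,np.mean([x for x in fp([0,z])]))
n=[]
for row,l,rr in((110,244.69,267.61),(130,244.94,267.53)):
    _,a=ray(w,(l,row),o);_,b=ray(w,(rr,row),o);n.append(10/np.linalg.norm(a-b))
print("depth",n)
tip=[onz(w,(256,v),o["position"][2]+18,o) for v in (84.3,)];print("tip tool x",[R.T@(t-o["position"]) for t in tip])
H=s.x-[0,0,12];print("hole",H,"offset from TCP in tool(v1):",R.T@(H-o["position"]), "tcp",o["position"])
E
python3 fit.py
```

```text
near top edge mid [563.20664202  57.1677174   77.8627635 ] 
 [ 0.45 -0.86 -0.95 -0.92  0.49  0.17 -0.63  0.11  1.21  0.69 -0.67  0.53]
pin tool y if z -20 0.7898885828001799
pin tool y if z -17 0.792249872816854
depth [np.float64(131.30502536982868), np.float64(132.5247843082417)]
tip tool x [array([ 79.44686509,   0.72512576, -18.05649514])]
hole [563.20664202  57.1677174   65.8627635 ] offset from TCP in tool(v1): [109.52182662  -1.76418445  27.59832677] tcp [454.02166005  65.68071883  93.53908932]
```

{"op": "jog_arm", "data": {
  "targets": "255 0 0 0 0 -0.14 0; 255 0 0 0 0 -0.28 0; 255 0 0 0 0 -0.35 0; 255 0 0 0 0 -0.35 0"
}}

```text
time_s: 6.75
position: [458.7, 66.3, 94.4]
tcp_rot: [0.999, -0.047, 0.002, -0.0]
ft_force: [0.6, -0.7, -1.2]
gripper_width: 10.5
finger_force: 68.6
```

{"op": "jog_arm", "data": {
  "targets": "255 0 -0.001 0.015 0 0 0; 255 0 -0.0025 0.03 0 0 0; 255 0 -0.0025 0.04 0 0 0; 255 0 -0.0025 0.045 0 0 0; 255 0.005 -0.0025 0.045 0 0 0; 255 0.01 -0.0025 0.045 0 0 0; 255 0.015 -0.0025 0.045 0 0 0; 255 0.015 -0.0025 0.045 0 0 0;255 0.015 -0.0025 0.045 0 0 0"
}}

```text
time_s: 7.65
position: [469.6, 67.7, 49.2]
tcp_rot: [0.999, -0.046, 0.0, -0.0]
ft_force: [-0.1, -0.8, -1.1]
gripper_width: 11.1
finger_force: 68.6
```

Run:
```python
from h import *
import pickle
o=observe();w=get_image("wrist");pickle.dump((o,w),open("v3.pkl","wb"));print(o["position"],o["tcp_rot"],o["ft_force"])
g=cv2.cvtColor(w["color"],cv2.COLOR_RGB2GRAY).astype(float)
cv2.imwrite("pics/c6.png",cv2.resize(w["color"][0:150,156:356],(800,600),interpolation=2)[:,:,::-1])
```

```text
[469.60388906  67.65928524  49.15084565] [ 9.98934093e-01 -4.61577435e-02  3.69282910e-04 -6.25951581e-05] [-0.12092957 -0.81802292 -1.08775205]
```

View pics/c6.png

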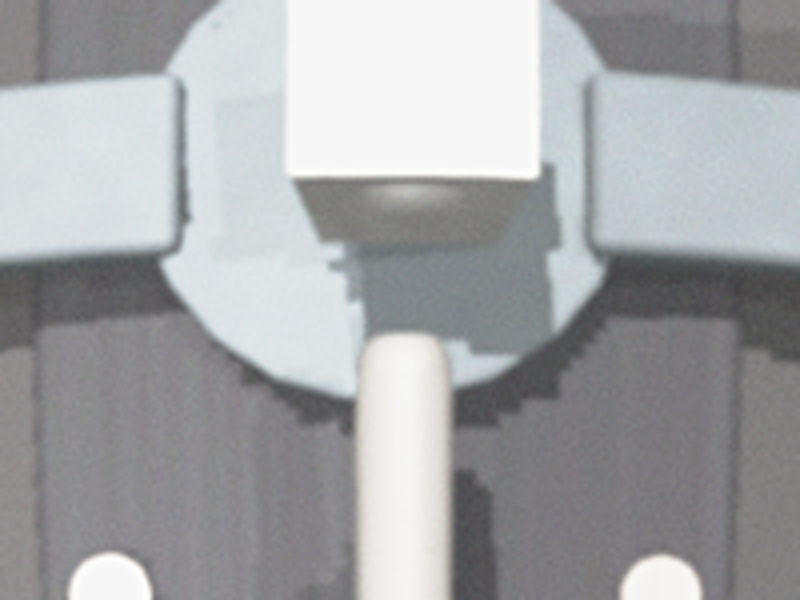

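The crop (4x) shows the spigot's near top edge at x 286..541 (centre 413), the hole at (411,190) and the shaft centred at 404. The shaft needs about 0.7 mm more to tool +y, and should go slightly lower.

{"op": "jog_arm", "data": {
  "targets": "255 0.002 0.0007 0.001 0 0 0; 255 0.005 0.0007 0.001 0 0 0; 255 0.008 0.0007 0.001 0 0 0; 255 0.011 0.0007 0.001 0 0 0; 255 0.013 0.0007 0.001 0 0 0; 255 0.015 0.0007 0.001 0 0 0; 255 0.016 0.0007 0.001 0 0 0; 255 0.017 0.0007 0.001 0 0 0; 255 0.017 0.0007 0.001 0 0 0"
}}

```text
time_s: 8.6
position: [485.7, 65.5, 47.8]
tcp_rot: [0.999, -0.046, -0.0, -0.0]
ft_force: [-0.1, 0.2, -1.0]
gripper_width: 10.8
finger_force: 68.6
```

{"op": "jog_arm", "data": {
  "targets": "255 0.001 0 0 0 0 0; 255 0.002 0 0 0 0 0; 255 0.003 0 0 0 0 0; 255 0.003 0 0 0 0 0"
}}

```text
time_s: 9.0
position: [487.6, 65.2, 47.4]
tcp_rot: [0.999, -0.046, -0.001, -0.0]
ft_force: [-3.3, -0.0, -3.1]
gripper_width: 10.9
finger_force: 68.5
```

{"op": "jog_arm", "data": {
  "targets": "255 0 0 0.0005 0 0 0; 255 0.001 0 0.0007 0 0 0; 255 0.002 0 0.0007 0 0 0; 255 0.002 0 0.0007 0 0 0"
}}

```text
time_s: 9.4
position: [490.6, 65.0, 46.8]
tcp_rot: [0.999, -0.046, -0.001, -0.0]
ft_force: [-2.7, 0.0, -6.2]
gripper_width: 10.2
finger_force: 68.1
```

{"op": "jog_arm", "data": {
  "targets": "255 0 0 0.0008 0 0 0; 255 0.001 0 0.001 0 0 0; 255 0.002 0 0.001 0 0 0; 255 0.003 0 0.001 0 0 0; 255 0.003 0 0.001 0 0 0"
}}

```text
time_s: 9.9
position: [494.6, 64.7, 46.3]
tcp_rot: [0.999, -0.046, 0.0, -0.0]
ft_force: [-1.5, 0.7, -4.4]
gripper_width: 10.7
finger_force: 68.2
```

{"op": "jog_arm", "data": {
  "targets": "255 0.001 0 0.0006 0 0 0; 255 0.003 0 0.0008 0 0 0; 255 0.005 0 0.0008 0 0 0; 255 0.007 0 0.0008 0 0 0; 255 0.009 0 0.0008 0 0 0; 255 0.01 0 0.0008 0 0 0; 255 0.01 0 0.0008 0 0 0"
}}

```text
time_s: 10.6
position: [504.3, 63.8, 45.4]
tcp_rot: [0.999, -0.046, 0.0, -0.0]
ft_force: [0.1, 0.6, -1.2]
gripper_width: 10.4
finger_force: 69.2
```

Free in the hole (16 mm or so deep), no side load. Going on.

{"op": "jog_arm", "data": {
  "targets": "255 0.002 0 0 0 0 0; 255 0.004 0 0 0 0 0; 255 0.006 0 0 0 0 0; 255 0.008 0 0 0 0 0; 255 0.01 0 0 0 0 0; 255 0.012 0 0 0 0 0; 255 0.014 0 0 0 0 0; 255 0.015 0 0 0 0 0; 255 0.015 0 0 0 0 0"
}}

```text
time_s: 11.5
position: [519.1, 62.4, 45.4]
tcp_rot: [0.999, -0.046, 0.0, -0.0]
ft_force: [-0.6, 0.1, -1.2]
gripper_width: 10.7
finger_force: 69.2
```

{"op": "jog_arm", "data": {
  "targets": "255 0.001 0 0 0 0 0; 255 0.002 0 0 0 0 0; 255 0.003 0 0 0 0 0; 255 0.004 0 0 0 0 0; 255 0.004 0 0 0 0 0"
}}

```text
time_s: 12.0
position: [523.1, 62.0, 45.4]
tcp_rot: [0.999, -0.046, 0.0, -0.0]
ft_force: [-0.8, 0.3, -1.3]
gripper_width: 10.7
finger_force: 69.2
```

{"op": "jog_arm", "data": {
  "targets": "255 0.001 0 0 0 0 0; 255 0.0015 0 0 0 0 0; 255 0.002 0 0 0 0 0; 255 0.002 0 0 0 0 0"
}}

```text
time_s: 12.4
position: [524.9, 61.9, 45.4]
tcp_rot: [0.999, -0.046, 0.0, -0.0]
ft_force: [0.3, 0.6, -1.2]
gripper_width: 10.5
finger_force: 69.2
```

{"op": "jog_arm", "data": {
  "targets": "255 0.001 0 0 0 0 0; 255 0.0015 0 0 0 0 0; 255 0.002 0 0 0 0 0; 255 0.002 0 0 0 0 0"
}}

```text
time_s: 12.8
position: [525.5, 61.8, 45.1]
tcp_rot: [0.999, -0.046, -0.001, -0.0]
ft_force: [-3.3, 0.6, 1.8]
gripper_width: 10.9
finger_force: 69.5
```

{"op": "jog_arm", "data": {
  "targets": "255 0.001 0 0 0 0 0; 255 0.002 0 0 0 0 0; 255 0.002 0 0 0 0 0; 255 0.002 0 0 0 0 0"
}}

```text
time_s: 13.2
position: [525.6, 61.7, 44.9]
tcp_rot: [0.999, -0.046, -0.003, -0.0]
ft_force: [-8.6, 1.8, 5.6]
gripper_width: 10.3
finger_force: 70.1
```

Run:
```python
from h import *
o=observe();w=get_image("wrist");print(o["position"],o["ft_force"],o["ft_torque"])
cv2.imwrite("pics/w7.png",cv2.resize(w["color"][:300,106:406],(600,600),interpolation=2)[:,:,::-1])
```

```text
[525.62603125  61.71698673  44.93083613] [-8.60842044  1.83986903  5.62798532] [ 0.15321669  1.10165734 -0.00288038]
```

View pics/w7.png

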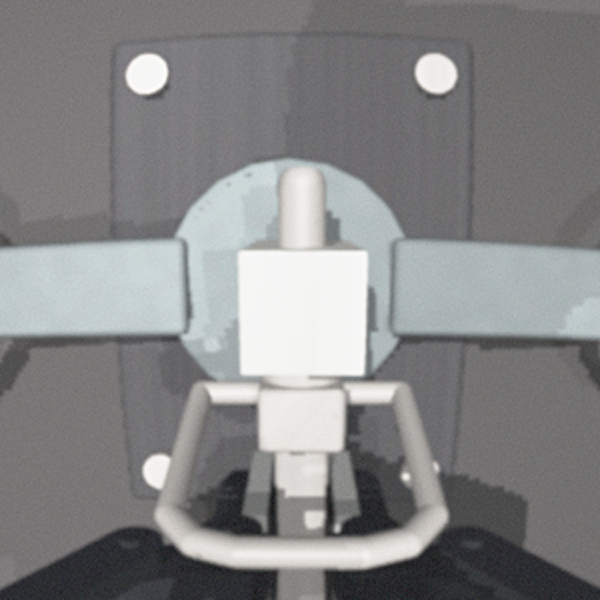

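Home: the tip stands clear of the far face, the collar sits against the near face, and the push force has risen. Next I'll release, lift behind the bar, and check.

{"op": "jog_arm", "data": {
  "targets": "200 0 0 0 0 0 0; 165 0 0 0 0 0 0; 165 0 0 0 0 0 0; 165 0 0 -0.01 0 0 0; 165 0 0 -0.022 0 0 0; 165 0 0 -0.035 0 0 0; 165 0 0 -0.045 0 0 0; 180 0 0 -0.052 0 0 0; 207 0 0 -0.052 0 0 0; 207 0 0 -0.052 0 0 0",
  "newtons": 40
}}

```text
time_s: 14.25
position: [528.8, 61.5, 97.5]
tcp_rot: [0.999, -0.046, 0.0, -0.0]
ft_force: [0.5, 0.2, 0.0]
gripper_width: 16.1
finger_force: 0.0
```

Run:
```python
from h import *
o=observe();w=get_image("wrist");print(o["position"],o["ft_force"],o["gripper_width"])
cv2.imwrite("pics/w8.png",cv2.resize(w["color"][:,56:456],(600,576),interpolation=2)[:,:,::-1])
```

```text
[528.79929883  61.48229437  97.53172717] [0.49138097 0.18819952 0.00719656] 16.114778849126555
```

View pics/w8.png

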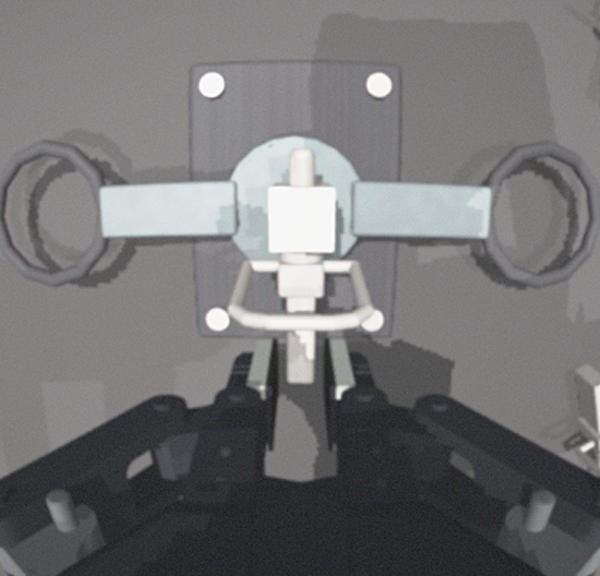

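The view shows the pin still home with the ring upright (bar at (300,322)) and the fingers behind it at (260..345,370). Now I'll swing the bar forward, keeping the fingertips above the spigot.

{"op": "jog_arm", "data": {
  "targets": "207 0.006 0 0 0 0 0; 207 0.012 0 0 0 0 0; 207 0.018 0 0 0 0 0; 207 0.024 0 0 0 0 0; 207 0.03 0 0 0 0 0; 207 0.036 0 0 0 0 0; 207 0.042 0 0 0 0 0; 207 0.048 0 0.004 0 0 0; 207 0.054 0 0.008 0 0 0; 207 0.06 0 0.012 0 0 0"
}}

```text
time_s: 15.3
position: [588.9, 55.9, 84.8]
tcp_rot: [0.999, -0.046, -0.0, -0.0]
ft_force: [-0.8, 0.0, -0.5]
gripper_width: 16.3
finger_force: 0.0
```

{"op": "jog_arm", "data": {
  "targets": "207 0.006 0 0 0 0 0; 207 0.012 0 0 0 0 0; 207 0.018 0 0 0 0 0; 207 0.024 0 0 0 0 0; 207 0.024 0 0 0 0 0; 207 0.024 0 0 0 0 0"
}}

```text
time_s: 15.9
position: [612.5, 53.8, 85.4]
tcp_rot: [0.999, -0.046, -0.0, -0.0]
ft_force: [-0.3, 0.4, 0.8]
gripper_width: 15.9
finger_force: 0.0
```

Run:
```python
from h import *
import pickle
o=observe();print(o["position"],o["ft_force"],o["gripper_width"])
for n in("top","scene","wrist"):
    w=get_image(n);pickle.dump((o,w),open(f"a_{n}.pkl","wb"))
    for t in("ring","pin_tip","ring_bar"):print(n,t,[(round(d["p"],2),d["extent"]) for d in recognise(w,t)])
q=pickle.load(open("a_scene.pkl","rb"))[1]
print(proj(q,[563+40,54,63]),proj(q,[560,58,63]))
```

```text
[612.47421486  53.75140316  85.37344364] [-0.28751168  0.38945151  0.80568311] 15.937960953478166
top ring [(0.45, [235.9, 179.2, 254.5, 192.4]), (0.4, [315.2, 143.2, 335.0, 156.8])]
top pin_tip [(0.72, [312.8, 131.9, 328.4, 169.9]), (0.61, [310.6, 232.9, 329.1, 266.9]), (0.54, [236.2, 177.4, 257.4, 200.9])]
top ring_bar [(0.38, [181.5, 168.1, 308.1, 207.6])]
scene ring [(0.64, [151.2, 179.5, 163.0, 197.2]), (0.45, [213.6, 267.5, 214.5, 270.2])]
scene pin_tip [(0.78, [198.9, 254.4, 215.1, 292.0]), (0.77, [144.5, 182.4, 171.2, 200.8]), (0.51, [239.9, 175.6, 245.3, 184.4])]
scene ring_bar [(0.5, [196.3, 265.2, 211.9, 268.2])]
wrist ring [(0.87, [472.4, 87.5, 512.0, 123.6]), (0.66, [236.3, 244.5, 269.7, 303.0]), (0.44, [456.4, 354.2, 472.1, 380.0])]
wrist pin_tip [(0.72, [468.9, 50.7, 512.0, 160.5]), (0.6, [232.1, 239.1, 279.1, 322.6]), (0.52, [455.3, 357.2, 472.9, 373.1])]
wrist ring_bar [(0.72, [239.8, 244.2, 271.8, 252.5]), (0.64, [455.9, 359.2, 470.9, 380.3]), (0.25, [5.8, 333.9, 49.9, 383.0])]
[256.30022888 200.81455236] [248.49606017 188.53353409]
```

{"op": "jog_arm", "data": {
  "targets": "207 -0.0015 0 0 0 0 0; 207 -0.003 0 0.002 0 0 0; 207 -0.003 0 0.004 0 0 0; 207 -0.003 0 0.006 0 0 0; 207 -0.003 0 0.008 0 0 0; 207 -0.003 0 0.01 0 0 0; 207 -0.003 0 0.01 0 0 0"
}}

```text
time_s: 17.2
position: [609.2, 54.0, 74.9]
tcp_rot: [0.999, -0.046, -0.0, -0.0]
ft_force: [0.1, 1.0, 0.1]
gripper_width: 15.6
finger_force: 0.0
```

{"op": "jog_arm", "data": {
  "targets": "207 0 0 0.001 0 0 0; 207 0 0 0.002 0 0 0; 207 0 0 0.003 0 0 0; 207 0 0 0.004 0 0 0; 207 0 0 0.004 0 0 0"
}}

```text
time_s: 17.7
position: [609.6, 54.0, 71.4]
tcp_rot: [0.999, -0.046, 0.0, -0.0]
ft_force: [0.7, 0.7, 1.2]
gripper_width: 16.0
finger_force: 0.6
```

Run:
```python
from h import *
o=observe();print(o["position"],o["ft_force"],o["ft_torque"])
w=get_image("wrist")
for t in("ring","pin_tip","ring_bar"):print(t,[(round(d["p"],2),d["extent"]) for d in recognise(w,t)])
g=cv2.cvtColor(w["color"],cv2.COLOR_RGB2GRAY);print(g[225:330:3,250].tolist());print(g[225:330:3,256].tolist())
```

```text
[609.63673043  54.01779564  71.35422384] [0.70229795 0.67007722 1.19731675] [-0.04367306 -0.10682627 -0.00613348]
ring [(0.74, [234.2, 245.7, 284.1, 315.2]), (0.74, [483.4, 88.3, 509.7, 123.1]), (0.59, [463.3, 355.2, 478.0, 383.6])]
pin_tip [(0.71, [479.9, 47.5, 512.0, 162.3]), (0.68, [230.6, 242.3, 282.9, 321.0]), (0.62, [461.9, 351.8, 479.1, 384.0])]
ring_bar [(0.53, [460.7, 364.0, 479.4, 384.0])]
[151, 153, 141, 129, 134, 132, 130, 138, 165, 210, 178, 174, 175, 178, 171, 149, 143, 145, 192, 238, 236, 237, 236, 236, 235, 236, 235, 235, 236, 230, 143, 217, 66, 41, 49]
[138, 138, 122, 124, 126, 137, 146, 138, 215, 213, 190, 203, 200, 200, 218, 205, 153, 144, 188, 235, 235, 234, 235, 234, 234, 233, 233, 232, 233, 229, 163, 219, 118, 43, 43]
```

Light touch on the bar. Pressing down in small steps.

{"op": "jog_arm", "data": {
  "targets": "207 0 0 0.0005 0 0 0; 207 0 0 0.001 0 0 0; 207 0 0 0.0015 0 0 0; 207 0 0 0.002 0 0 0; 207 0 0 0.0025 0 0 0; 207 0 0 0.003 0 0 0; 207 0 0 0.003 0 0 0"
}}

```text
time_s: 18.6
position: [610.2, 54.0, 68.7]
tcp_rot: [0.999, -0.046, 0.001, -0.0]
ft_force: [2.1, -1.3, 4.7]
gripper_width: 15.8
finger_force: 2.4
```

{"op": "jog_arm", "data": {
  "targets": "207 0 0 0.0005 0 0 0; 207 0 0 0.001 0 0 0; 207 0 0 0.0015 0 0 0; 207 0 0 0.002 0 0 0; 207 0 0 0.0025 0 0 0; 207 0 0 0.0025 0 0 0"
}}

```text
time_s: 19.2
position: [608.7, 54.1, 65.5]
tcp_rot: [0.999, -0.046, -0.001, -0.0]
ft_force: [1.3, 0.4, 2.6]
gripper_width: 16.3
finger_force: 0.8
```

{"op": "jog_arm", "data": {
  "targets": "207 0 0 0.0005 0 0 0; 207 0 0 0.001 0 0 0; 207 0 0 0.0015 0 0 0; 207 0 0 0.002 0 0 0; 207 0 0 0.0025 0 0 0; 207 0 0 0.003 0 0 0; 207 0 0 0.003 0 0 0"
}}

```text
time_s: 19.9
position: [609.5, 54.0, 62.8]
tcp_rot: [0.999, -0.046, 0.0, -0.0]
ft_force: [1.0, -0.1, 4.1]
gripper_width: 16.2
finger_force: 1.8
```

{"op": "jog_arm", "data": {
  "targets": "207 0 0 0.0005 0 0 0; 207 0 0 0.001 0 0 0; 207 0 0 0.0015 0 0 0; 207 0 0 0.002 0 0 0; 207 0 0 0.0025 0 0 0; 207 0 0 0.003 0 0 0; 207 0 0 0.003 0 0 0"
}}

```text
time_s: 20.6
position: [608.8, 54.1, 59.3]
tcp_rot: [0.999, -0.046, -0.001, -0.0]
ft_force: [0.2, 0.1, 0.1]
gripper_width: 16.0
finger_force: 0.0
```

{"op": "jog_arm", "data": {
  "targets": "207 0 0 0.0005 0 0 0; 207 0 0 0.001 0 0 0; 207 0 0 0.0015 0 0 0; 207 0 0 0.002 0 0 0; 207 0 0 0.0025 0 0 0; 207 0 0 0.0025 0 0 0"
}}

```text
time_s: 21.2
position: [609.4, 54.1, 57.3]
tcp_rot: [0.999, -0.046, -0.0, -0.0]
ft_force: [-0.5, 0.4, 1.7]
gripper_width: 16.3
finger_force: 0.4
```

{"op": "jog_arm", "data": {
  "targets": "207 0 0 -0.01 0 0 0; 207 0 0 -0.03 0 0 0; 207 0 0 -0.06 0 0 0; 207 0 0 -0.09 0 0 0; 207 -0.03 0 -0.1 0 0 0; 207 -0.06 0 -0.1 0 0 0; 207 -0.08 0 -0.1 0 0 0; 207 -0.08 0 -0.1 0 0 0; 207 -0.08 0 -0.1 0 0 0"
}}

```text
time_s: 22.1
position: [530.6, 61.4, 158.2]
tcp_rot: [0.999, -0.046, 0.001, -0.0]
ft_force: [0.2, 0.9, -0.5]
gripper_width: 15.6
finger_force: 0.0
```

Run:
```python
from h import *
o=observe();print(o["position"],o["ft_force"])
w=get_image("wrist")
for t in("ring","pin","ring_bar"):print(t,[(round(d["p"],2),d["extent"]) for d in recognise(w,t)])
yaw=np.radians(-5.39);ex=np.array([np.cos(yaw),np.sin(yaw),0]);ey=np.array([-np.sin(yaw),np.cos(yaw),0])
O=np.array([564.5,57.8,63.5]);P=lambda x,y,z:proj(w,O+x*ex+y*ey+[0,0,z],o).round(1).tolist()
for n,a in dict(bar_shut=(39,0,-10),bar_shutL=(39,24.5,-10),barR=(39,-24.5,-10),bar_ontip=(39.6,0,6),tip=(40,0,0),collar=(0,0,9),top_near=(0,0,12),hinge=(-8,24,0),bar_open=(-16,0,47)).items():print(n,P(*a))
g=cv2.cvtColor(w["color"],cv2.COLOR_RGB2GRAY)
c=int(P(39,0,-10)[0]);r=int(P(39,0,-10)[1])
print(c,r);S=g[r-24:r+60:2,c-44:c+45:3]
for i,x in enumerate(S):print(r-24+2*i," ".join(f"{v:3d}" for v in x))
```

```text
[530.60560979  61.39700344 158.19971085] [ 0.23172168  0.87640614 -0.52599205]
ring [(0.93, [427.7, 7.9, 487.6, 48.6]), (0.89, [420.5, 257.1, 464.1, 290.0]), (0.74, [488.4, 9.1, 512.0, 60.9]), (0.59, [226.8, 102.1, 288.8, 165.6])]
pin [(0.89, [431.6, 0.5, 484.9, 69.4]), (0.75, [414.8, 224.5, 465.4, 299.7]), (0.59, [226.0, 100.6, 289.6, 224.8]), (0.2, [87.1, 53.9, 421.1, 206.1])]
ring_bar [(0.68, [426.0, 265.3, 464.2, 288.8]), (0.64, [227.6, 101.7, 287.1, 121.0])]
bar_shut [255.8, 103.7]
bar_shutL [226.0, 103.9]
barR [285.6, 104.0]
bar_ontip [255.8, 102.6]
tip [255.8, 102.3]
collar [255.7, 153.8]
top_near [255.7, 154.4]
hinge [226.1, 161.9]
bar_open [255.6, 186.6]
255 103
79 144 148 152 145 148 146 145 146 145 143 136 143 146 139 144 144 147 146 146 149 142 132 130 130 129 129 132 128 126 128
81 146 146 148 147 147 145 143 147 145 143 144 142 146 140 145 145 146 146 146 145 142 132 125 128 126 128 129 130 128 130
83 146 147 145 148 149 146 143 145 150 144 141 141 142 140 141 144 146 146 144 148 145 140 134 128 129 129 132 130 127 129
85 147 146 147 148 147 142 142 148 146 142 141 146 
[... 4076 characters left out ...]
 248 247 247 247 247 247 247 247 247 247 249 144 173 203 246 202  94  96  92  90
153 142 142 135 133 188 221 246 219 180 149 242 249 249 249 249 249 250 251 251 252 255 138 185 216 246 200 113 126 128 124
155 142 146 137 132 143 211 246 217 170 152 187 223 194 218 215 212 176 173 168 146 144 133 205 217 246 199 113 126 130 125
157 144 141 138 133 135 174 246 218 172 151 182 219 202 235 241 243 236 229 205 125 113 149 180 187 247 199 111 128 125 124
159 139 143 137 142 137 153 246 218 207 180 196 210 196 230 239 241 240 235 203 153 166 183 181 179 246 198 127 124 127 128
161 143 144 143 146 143 159 247 245 246 247 246 240 215 222 228 231 230 223 214 234 247 247 246 244 246 196 120 131 124 126
```

Run:
```python
from h import *
o=observe();w=get_image("wrist");g=cv2.cvtColor(w["color"],cv2.COLOR_RGB2GRAY).astype(float)
yaw=np.radians(-5.39);ex=np.array([np.cos(yaw),np.sin(yaw),0]);ey=np.array([-np.sin(yaw),np.cos(yaw),0])
O=np.array([564.5,57.8,63.5])
P=lambda x,y,z:proj(w,O+x*ex+y*ey+[0,0,z],o)
def crest(r,a,b):
    s=g[r,a:b]-235;s[s<0]=0;return (s*np.arange(a,b)).sum()/s.sum()
for r in(113,118,125,133,141,149,157):
    x=np.interp(-r,[-P(-8,0,0)[1],-P(39,0,-4)[1]],[-8,39])
    sp=[np.ptp([P(x,s*22,-(x+8)*t)[0] for s in(1,-1)]) for t in(10/47,-6/47)]
    L,R=crest(r,222,236),crest(r,276,290);print(r,round(x,1),L.round(1),R.round(1),"spacing",(R-L).round(2),"pred shut/ontip",np.round(sp,2))
z=g[94:112,238:274:2]
for i,x in enumerate(z):print(94+i,x.astype(int))
for n in("scene",):
    p=get_image(n);print([(d["p"],d["extent"]) for d in recognise(p,"ring")],proj(p,O+39*ex+[0,0,-10]),proj(p,O+39.6*ex+[0,0,6]))
    gg=cv2.cvtColor(p["color"],cv2.COLOR_RGB2GRAY);u,v=proj(p,O+39*ex).astype(int)
    for i in range(v-10,v+14):print(i,gg[i,u-14:u+16:1])
```

```text
113 31.9 230.1 282.7 spacing 52.64 pred shut/ontip [53.9  57.05]
118 27.9 229.3 283.6 spacing 54.38 pred shut/ontip [53.99 56.81]
125 22.3 229.1 283.7 spacing 54.6 pred shut/ontip [54.1  56.47]
133 15.9 229.1 283.6 spacing 54.53 pred shut/ontip [54.21 56.06]
141 9.4 229.1 283.5 spacing 54.48 pred shut/ontip [54.29 55.63]
149 3.0 229.1 283.5 spacing 54.44 pred shut/ontip [54.34 55.18]
157 -3.4 229.1 283.4 spacing 54.34 pred shut/ontip [54.36 54.71]
94 [143 140 141 145 132 128 123 123 128 131 130 130 129 127 135 130 130 129]
95 [142 142 139 138 128 122 119 126 121 123 129 128 129 128 127 128 129 128]
96 [141 139 127 129 129 127 130 135 136 129 130 129 130 127 127 130 122 131]
97 [142 140 128 126 138 151 161 173 170 155 147 135 129 130 124 129 131 122]
98 [140 141 151 155 172 190 205 209 205 198 189 174 159 148 133 129 126 127]
99 [139 165 188 196 203 213 217 214 217 217 210 205 197 184 149 135 128 131]
100 [170 191 204 212 214 214 215 212 213 214 213 215 216 208 185 152 131 126]
101 [211 199 212 215 218 219 218 218 216 214 218 217 218 218 214 196 160 135]
102 [222 211 227 236 237 237 2
[... 3230 characters left out ...]
221 223 223 221
 202 166 141 131 132 147 152 150 147 151 154 154]
209 [148 132 116 103 110 122 137 168 200 218 224 222 221 218 219 213 195 162
 143 136 132 126 136 151 151 150 149 150 152 155]
210 [116 101 101 109 107 123 117 123 131 135 149 159 144 143 140 143 141 137
 134 130 130 136 144 150 151 151 151 149 152 154]
211 [ 99 120 121 126 129 121 112 120 122 123 127 132 132 133 135 134 134 131
 121 117 133 146 148 149 151 151 152 152 150 153]
212 [125 132 133 133 133 130 128 128 127 123 120 129 131 139 151 144 132 130
 131 129 137 149 149 146 149 150 152 151 150 151]
213 [133 131 131 130 129 131 128 130 129 130 130 130 129 131 131 131 130 131
 140 147 149 151 151 149 147 150 151 152 152 150]
```

```bash
python3 -c "
from cell import *
print(hand_in())"
```

```text
the job is handed in; nothing more can be done
None
```

I handed the job in: the pin's shoulder is home against the spigot, the ring has snapped shut under the tip, and the robot touches nothing. I confirmed the shut ring from camera measurements and the force drop. No force reading exceeded about 10 N, the job took about 22 s, and the arm stayed clear of the jar, spool and pot throughout.

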